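# Point out the objective and its place

## Robot

A 6-joint arm with a two-finger parallel gripper is mounted at the origin on the work surface. World frame = base frame: x ahead of the robot, y to its left, z up, the work surface at z = 0. Lengths are in m, angles in rad, forces in N, time in s.
With the tool pointing down it reaches from about 0.275 to 1 m from the base axis. Payload 8.4 kg.
Tool frame: the origin (TCP) lies midway between the tips of the shut fingers; the grasp point (between the pads) lies 19 mm behind it; z points along the fingers, y is the line along which they close (so a half turn about z gives the same grasp; the last joint's range is limited). The gripper opens to 85 mm and grips with 20 to 120 N. Pads are 22 mm wide; open, the fingers measure 114 mm over their backs; the gripper's body (76 mm by 85 mm) begins 54 mm behind the grasp point. The pads swing forward as they close: fully open they stand 13 mm farther back than shut.
Start: joints at [-0.002, 0.353, 1.633, -0, 1.155, -0.002], TCP at [0.625, -0, 0.231] pointing down, gripper open.
Joint ranges: [-2.63, 2.63], [-0.92, 2.1], [0.06, 2.66], [-1.3, 4.44], [0, 2.69], [-3.02, 3.02]. Speed limits (rad/s): [2.22, 2.22, 2.79, 3.14, 3.14, 3.14].

## Interface

Orientations are given as a 3x3 rotation matrix whose columns are the frame's x, y, z axes.
In Python, from rig import r gives the robot as it stands.
- The arm moves only by the shell command python3 -m handwheel 'ROWS' [FORCE]. ROWS is JSON, a list of rows, each an object of numbers: "x", "y", "z": the shift along the tool's x, y, z in m; "rx", "ry", "rz": the turn, a rotation vector about the tool's x, y, z in rad; "grip": the finger opening in m, from 0 to 0.0854. A call has 1 to 12 rows; each row is the pose to reach, as a shift and turn from the pose commanded when the call began, along the tool's axes at that moment; what a row does not reach only later rows make up. A row lasts 1/8 s, in which the tool goes at most 62.5 mm and 10.7 degrees, less where a joint would pass 70% of its speed; a pose out of reach is approached as far as the arm can. A call with a gripper value outside its range is refused whole. The fingers move at their own pace and stop on an object; FORCE is the grip in N (left out, the last holds). Time passes only in rows, so rows that repeat a pose let the fingers close. It gives the time, the measured TCP pose, the force, the opening and the grip force at its end, in the units of the state.
- r.get_state(): the state, without advancing time (a new reading comes with each control period).
- r.grab_frame(name): name is "scene" or "side" or "wrist"; returns the picture (400x640x3 uint8, red, green, blue); there is no depth.
- r.calibration(name): a dict with "vertical_fov" (degrees; the focal length in pixels is half the picture's height over the tangent of half this angle, whatever the lens; pixels are square), "cx", "cy" (the principal point, pixels), "T" (4x4, takes a point from camera to world coordinates). Camera axes: x right, y up, looking along -z (the intrinsics and any distortion apply to the point x, -y, -z); pixel columns grow to the right and rows downward; lengths in m; the calibration is good to about 2 mm. A picture is of the moment at which its call begins: read the wrist's pose just before it. calibration takes no time and is no camera call; for the wrist camera it gives the pose at the moment of the call.
- r.close_job(): hands the job in; it is judged then, once.
The state is a dict: "time_s": time; "qpos": joint angles; "qvel": joint speeds; "joint_torque": joint torques, N m; "tcp_pos": TCP position; "tool_rot": TCP orientation; "force": force on the tool from outside, world axes, zero at the start; "wrist_torque": the same for the moment, N m; "gripper_width": finger opening in m; "grasp_force": force on a finger pad.
Only numpy, scipy, OpenCV 4.12 (cv2) and the standard library are available. Lean on these libraries where they do the work, as an engineer would, in place of code of your own. Each camera call takes 0.05 s, during which the arm holds its last target. There are 200 camera calls.

## Task

Show your assistant which microscope objective to put away and where it goes: with the fingertips straight above it, point down at the longest of the three objectives standing free on the bench, about a finger's breadth over its nose, and stay there for two seconds, then point in the same way for two seconds at the mouth of the empty well in the storage block. Only point: touch and move nothing, and do not bring the fingertips down close over any other objective. Finish with the hand raised so that the fingertips are at least 20 cm above the bench.

Things in the scene. Friction and masses are not known exactly. Their poses are not given: they have to be found in the camera images.
- long: the longest of the three that stand free; bright steel microscope objective with two narrow black bands, standing nose up: 32 mm in diameter over its lower half, tapering to a flat 18 mm nose, 90 mm tall, loose on the bench. Origin at the centre of its underside, z up along its axis
- long_nose (a point): centre of the nose (top face) of objective long, 90 mm above its underside; z up
- middle: the middle one of the three that stand free; bright steel microscope objective with two narrow black bands, standing nose up: 32 mm in diameter over its lower half, tapering to a flat 18 mm nose, 65 mm tall, loose on the bench. Origin at the centre of its underside, z up along its axis
- middle_nose (a point): centre of the nose (top face) of objective middle, 65 mm above its underside; z up
- short: the shortest of the three that stand free; bright steel microscope objective with two narrow black bands, standing nose up: 32 mm in diameter over its lower half, tapering to a flat 18 mm nose, 45 mm tall, loose on the bench. Origin at the centre of its underside, z up along its axis
- short_nose (a point): centre of the nose (top face) of objective short, 45 mm above its underside; z up
- seated_a: one of three in the storage block; bright steel microscope objective with two narrow black bands, standing nose up: 32 mm in diameter over its lower half, tapering to a flat 18 mm nose, 50 mm tall, standing loosely in a well of the block, so that its nose is 60 mm above the bench. Origin at the centre of its underside, z up along its axis
- seated_a_nose (a point): centre of the nose (top face) of objective seated_a, 50 mm above its underside; z up
- seated_b: one of three in the storage block; bright steel microscope objective with two narrow black bands, standing nose up: 32 mm in diameter over its lower half, tapering to a flat 18 mm nose, 55 mm tall, standing loosely in a well of the block, so that its nose is 65 mm above the bench. Origin at the centre of its underside, z up along its axis
- seated_b_nose (a point): centre of the nose (top face) of objective seated_b, 55 mm above its underside; z up
- seated_c: one of three in the storage block; bright steel microscope objective with two narrow black bands, standing nose up: 32 mm in diameter over its lower half, tapering to a flat 18 mm nose, 60 mm tall, standing loosely in a well of the block, so that its nose is 70 mm above the bench. Origin at the centre of its underside, z up along its axis
- seated_c_nose (a point): centre of the nose (top face) of objective seated_c, 60 mm above its underside; z up
- block: grey plastic storage block for objectives, fixed to the bench, 60 mm by 270 mm and 30 mm high; four wells 35 mm wide and 20 mm deep in one row along its y axis at -93, -31, +31 and +93 mm; three hold objectives, one is empty. Origin at the centre of its underside
- empty_well: the floor of the empty well, centre, 20 mm below the block's top face (dark pad); fixed
- well_mouth (a point): centre of the empty well's mouth, at the level of the block's top face (30 mm above the bench); z up
- oil_bottle: bystander: small amber oil bottle with a black cap, 32 mm in diameter, 75 mm tall, loose; origin at the centre of its underside
- slide_box: bystander: white slide box with a blue lid, about 95 x 103 mm, 42 mm high, loose; origin at the centre of its underside

How it is judged:
On the way, in this order (a step that is already met when the one before it is completed fails the run):
1. points at the nose of the longest free objective from above: grasp point within 15 mm sideways, fingertips less than about 40 mm above it, for 1.5 s (horizontal distance between the grasp point and long_nose below 0.015 m and z of the grasp point in the frame of long_nose between 0.017 and 0.06 m), for 1.5 s.
2. points at the mouth of the empty well from above, likewise, for 1.5 s (horizontal distance between the grasp point and well_mouth below 0.015 m and z of the grasp point in the frame of well_mouth between 0.017 and 0.06 m), for 1.5 s.
At the end, for the whole second after the job is handed in: the grasp point is more than 200 mm above the bench; all objectives, the oil bottle and the slide box stand still and upright (within 0.15 rad) where they were at the start (within 6 mm; noses within 8 mm) (height (world z) of the grasp point above 0.2 m and distance of each of long, middle, short, seated_a, seated_b, seated_c, oil_bottle, slide_box from where it was at the start of the episode below 0.006 m and distance of each of long_nose, middle_nose, short_nose, seated_a_nose, seated_b_nose, seated_c_nose from where it was at the start of the episode below 0.008 m and angle between each of long, middle, short, seated_a, seated_b, seated_c, oil_bottle, slide_box's own z axis and vertical below 0.15 rad and linear speed of each of long, middle, short, seated_a, seated_b, seated_c, oil_bottle, slide_box below 0.02 m/s); the robot touches nothing.
It fails at once if the robot touches something (more than 1 N) (contact force between any of the fingers, the arm and anything else above 1 N).
It fails at once if an objective or a bystander is lifted or moved by more than 8 mm (an objective's nose by 12 mm) (distance of any of long, middle, short, seated_a, seated_b, seated_c, oil_bottle, slide_box from where it was at the start of the episode above 0.008 m or distance of any of long_nose, middle_nose, short_nose, seated_a_nose, seated_b_nose, seated_c_nose from where it was at the start of the episode above 0.012 m).
It fails at once if the fingertips come down close (about 25 mm or less) over another objective ((horizontal distance between the grasp point and middle_nose below 0.012 m and z of the grasp point in the frame of middle_nose between -0.02 and 0.044 m) or (horizontal distance between the grasp point and short_nose below 0.012 m and z of the grasp point in the frame of short_nose between -0.02 and 0.044 m) or (horizontal distance between the grasp point and seated_a_nose below 0.012 m and z of the grasp point in the frame of seated_a_nose between -0.02 and 0.044 m) or (horizontal distance between the grasp point and seated_b_nose below 0.012 m and z of the grasp point in the frame of seated_b_nose between -0.02 and 0.044 m) or (horizontal distance between the grasp point and seated_c_nose below 0.012 m and z of the grasp point in the frame of seated_c_nose between -0.02 and 0.044 m)).
It also fails if it takes over 45 s, if anything falls off the work surface, if the arm or the gripper's body presses on something with over 40 N, if the wrist force passes 120 N, or if a joint passes its speed limit or range.

## Working session

There is one attempt and no reset: what is moved stays moved. The work goes in short steps, Python scripts to look and compute and a shell command to move; the robot and the scene stay as the last step left them, time stands still between calls to the robot, and variables do not carry over. Pictures are saved under pics/ and viewed, at most 10 in all, crops included, and the job is handed in when it is done.

```bash
mkdir -p pics; python3 - <<'E'
from rig import r
import cv2
for n in ("scene","side","wrist"):
    c=r.calibration(n); f=r.grab_frame(n); cv2.imwrite(f"pics/{n}0.png",f[:,:,::-1])
    print(n,{k:(v if k!="T" else [[round(float(a),3) for a in q] for q in v]) for k,v in c.items()})
E
```

```text
scene {'vertical_fov': 43.17936672391584, 'cx': 322.03588216420593, 'cy': 195.09266099779242, 'T': [[0.205, -0.713, 0.67, 1.285], [0.979, 0.154, -0.135, -0.151], [-0.007, 0.684, 0.73, 0.88], [0.0, 0.0, 0.0, 1.0]]}
side {'vertical_fov': 53.76596720829703, 'cx': 319.19867776935405, 'cy': 202.5649074146344, 'T': [[-0.933, 0.235, -0.274, 0.316], [-0.361, -0.633, 0.685, 0.575], [-0.013, 0.738, 0.675, 0.644], [0.0, 0.0, 0.0, 1.0]]}
wrist {'vertical_fov': 64.26031159278497, 'cx': 320.5878037015737, 'cy': 198.7375941864894, 'T': [[1.0, 0.001, 0.002, 0.625], [-0.001, 0.962, 0.274, 0.069], [-0.001, -0.274, 0.962, 0.371], [0.0, 0.0, 0.0, 1.0]]}
```

View pics/scene0.png

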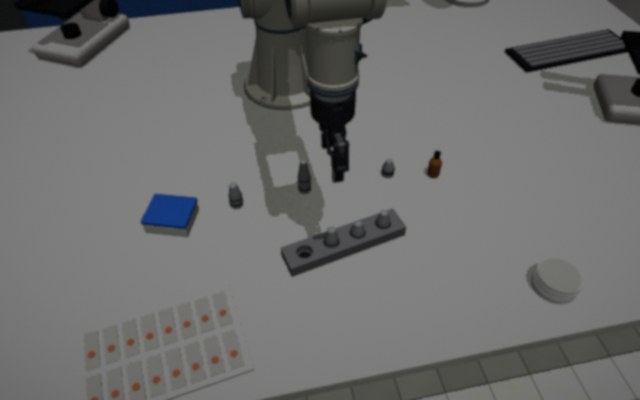

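View pics/side0.png

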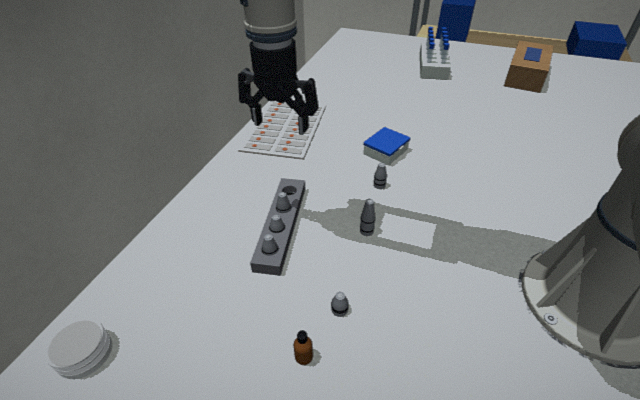

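View pics/wrist0.png

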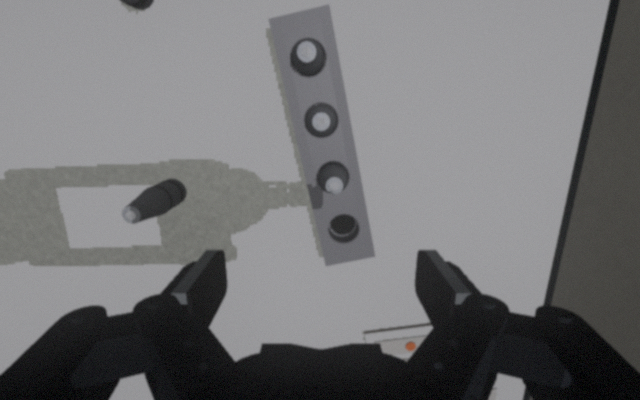

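The scene view shows the long objective's nose near (304,162) and the empty well near (305,252). In the side view they are near (369,202) and (289,190), and in the wrist view near (131,214) and (343,228). Next I cast rays onto planes at the known heights.

```bash
cat > h.py <<'E'
from rig import r
import numpy as np
def ray(c,u,v):
    f=200/np.tan(np.radians(c["vertical_fov"])/2); T=np.array(c["T"])
    return T[:3,3],T[:3,:3]@np.array([(u-c["cx"])/f,-(v-c["cy"])/f,-1])
def on(c,u,v,z):
    o,d=ray(c,u,v); return np.round(o+d*(z-o[2])/d[2],4)
E
python3 - <<'E'
from h import *
px={"long":(.09,{"scene":(304,162),"side":(369,201),"wrist":(131,214)}),
"well":(.03,{"scene":(305,251),"side":(289,189),"wrist":(343,228)}),
"mid":(.065,{"scene":(234,185),"side":(381,166)}),"short":(.045,{"scene":(389,161),"side":(341,294)}),
"b1":(.06,{"scene":(331,229),"side":(283,196),"wrist":(334,186)}),"b2":(.06,{"scene":(358,224),"side":(278,217),"wrist":(321,121)}),
"b3":(.06,{"scene":(384,213),"side":(270,237),"wrist":(306,51)}),"cap":(.075,{"scene":(437,154),"side":(302,335)})}
for k,(z,d) in px.items():
    for n,p in d.items(): print(k,n,on(r.calibration(n),*p,z))
s=r.get_state(); print(s["time_s"],s["tcp_pos"],np.round(s["tool_rot"],3))
E
```

```text
long scene [ 0.4494 -0.0239  0.09  ]
long side [ 0.4456 -0.0275  0.09  ]
long wrist [ 0.4474 -0.0259  0.09  ]
well scene [ 0.6536 -0.0612  0.03  ]
well side [ 0.6508 -0.0676  0.03  ]
well wrist [ 0.6498 -0.0632  0.03  ]
mid scene [ 0.4641 -0.188   0.065 ]
mid side [ 0.4587 -0.1857  0.065 ]
short scene [0.4419 0.1846 0.045 ]
short side [0.4352 0.1801 0.045 ]
b1 scene [ 0.631  -0.0008  0.06  ]
b1 side [ 0.637  -0.0095  0.06  ]
b1 wrist [ 0.6377 -0.0064  0.06  ]
b2 scene [0.6297 0.0578 0.06  ]
b2 side [0.6186 0.0549 0.06  ]
b2 wrist [0.6247 0.0571 0.06  ]
b3 scene [0.6117 0.1202 0.06  ]
b3 side [0.6089 0.1122 0.06  ]
b3 wrist [0.6113 0.1183 0.06  ]
cap scene [0.4729 0.2901 0.075 ]
cap side [0.4618 0.2931 0.075 ]
0.15 [6.24650021e-01 9.51639267e-06 2.30743041e-01] [[ 0.     1.    -0.001]
 [ 1.    -0.     0.   ]
 [ 0.    -0.001 -1.   ]]
```

```bash
python3 -m handwheel '[{"grip":0},{"x":-0.005,"y":-0.03,"grip":0},{"x":-0.01,"y":-0.07,"grip":0},{"x":-0.018,"y":-0.12,"grip":0},{"x":-0.023,"y":-0.155,"grip":0},{"x":-0.0255,"y":-0.177,"grip":0},{"x":-0.0255,"y":-0.177,"z":0.03,"grip":0},{"x":-0.0255,"y":-0.177,"z":0.06,"grip":0},{"x":-0.0255,"y":-0.177,"z":0.07,"grip":0},{"x":-0.0255,"y":-0.177,"z":0.07,"grip":0},{"x":-0.0255,"y":-0.177,"z":0.07,"grip":0}]'
python3 - <<'E'
from h import *
import cv2
for n in ("wrist","side"):
    c=r.calibration(n); np.save(n+"T.npy",c["T"]); f=r.grab_frame(n); cv2.imwrite(f"pics/{n}1.png",f[:,:,::-1])
s=r.get_state(); print(s["tcp_pos"],s["gripper_width"])
E
```

```text
[ 6.24794369e-01 -5.20720111e-06  2.30953287e-01] 0.08545868364909333schema error: expected keys x, y, z, rx, ry, rz, grip
```

View pics/wrist1.png

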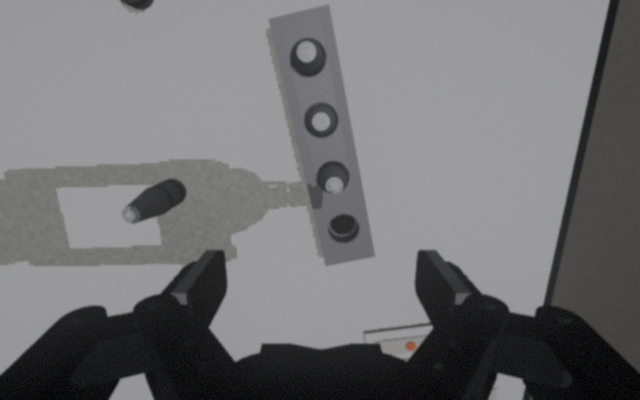

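View pics/side1.png

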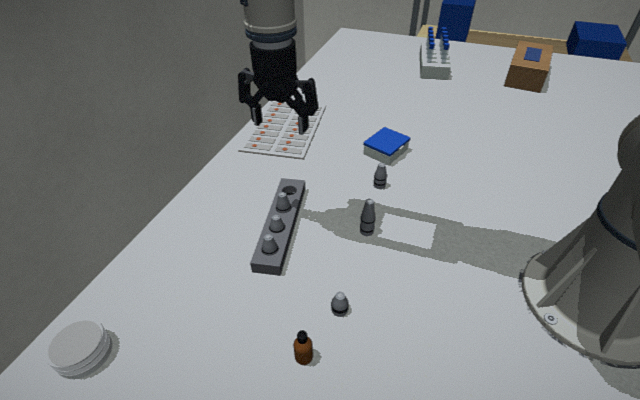

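The call was refused because each row needs all seven keys. The arm has not moved and both pictures are unchanged, so I'll resend it with full rows.

```bash
python3 -m handwheel '[{"x":0,"y":0,"z":0,"rx":0,"ry":0,"rz":0,"grip":0},{"x":-0.005,"y":-0.03,"z":0,"rx":0,"ry":0,"rz":0,"grip":0},{"x":-0.01,"y":-0.07,"z":0,"rx":0,"ry":0,"rz":0,"grip":0},{"x":-0.018,"y":-0.12,"z":0,"rx":0,"ry":0,"rz":0,"grip":0},{"x":-0.023,"y":-0.155,"z":0,"rx":0,"ry":0,"rz":0,"grip":0},{"x":-0.0255,"y":-0.177,"z":0,"rx":0,"ry":0,"rz":0,"grip":0},{"x":-0.0255,"y":-0.177,"z":0.03,"rx":0,"ry":0,"rz":0,"grip":0},{"x":-0.0255,"y":-0.177,"z":0.06,"rx":0,"ry":0,"rz":0,"grip":0},{"x":-0.0255,"y":-0.177,"z":0.07,"rx":0,"ry":0,"rz":0,"grip":0},{"x":-0.0255,"y":-0.177,"z":0.07,"rx":0,"ry":0,"rz":0,"grip":0},{"x":-0.0255,"y":-0.177,"z":0.07,"rx":0,"ry":0,"rz":0,"grip":0}]' && python3 - <<'E'
from h import *
import cv2
c=r.calibration("wrist"); f=r.grab_frame("wrist"); cv2.imwrite("pics/wrist2.png",f[:,:,::-1])
s=r.get_state(); print(s["tcp_pos"],s["gripper_width"])
E
```

```text
time_s: 1.62
tcp_pos: [0.4488, -0.0255, 0.1622]
tool_rot: [[-0.0, 1.0, 0.001], [1.0, 0.0, -0.0], [-0.0, 0.001, -1.0]]
force: [0.3, -0.4, -0.2]
gripper_width: 0.0001
grasp_force: 0.0
[ 0.44883299 -0.02554236  0.16226843] 0.0001439200215305189
```

View pics/wrist2.png

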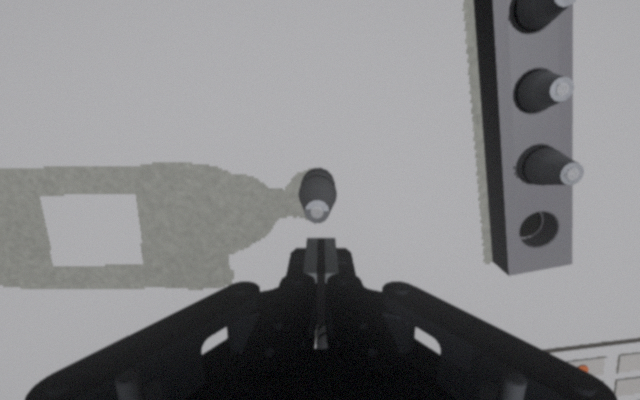

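With the fingers shut, the nose is at about (317,210), just ahead of the fingertips. The well mouth is centred near (539,229), with the block noses at (571,174) and (561,89).

```bash
python3 - <<'E'
from h import *
c=r.calibration("wrist")
print(on(c,317,210,.09),on(c,539,229,.03),on(c,571,174,.065))
E
```

```text
[ 0.4462 -0.0254  0.09  ] [ 0.6492 -0.0635  0.03  ] [ 0.6395 -0.005   0.065 ]
```

```bash
python3 -m handwheel '[{"x":0,"y":-0.001,"z":0.015,"rx":0,"ry":0,"rz":0,"grip":0},{"x":0,"y":-0.001,"z":0.035,"rx":0,"ry":0,"rz":0,"grip":0},{"x":0,"y":-0.001,"z":0.05,"rx":0,"ry":0,"rz":0,"grip":0},{"x":0,"y":-0.001,"z":0.05,"rx":0,"ry":0,"rz":0,"grip":0},{"x":0,"y":-0.001,"z":0.05,"rx":0,"ry":0,"rz":0,"grip":0},{"x":0,"y":-0.001,"z":0.05,"rx":0,"ry":0,"rz":0,"grip":0}]'; python3 - <<'E'
from h import *
import cv2
f=r.grab_frame("side"); cv2.imwrite("pics/side2.png",cv2.resize(f[80:280,220:460,::-1],None,fx=2.5,fy=2.5))
E
```

```text
time_s: 2.42
tcp_pos: [0.4475, -0.0255, 0.1118]
tool_rot: [[-0.0, 1.0, 0.001], [1.0, 0.0, -0.0], [-0.0, 0.001, -1.0]]
force: [0.5, -0.7, -0.1]
gripper_width: -0.0001
grasp_force: 0.0
```

View pics/side2.png

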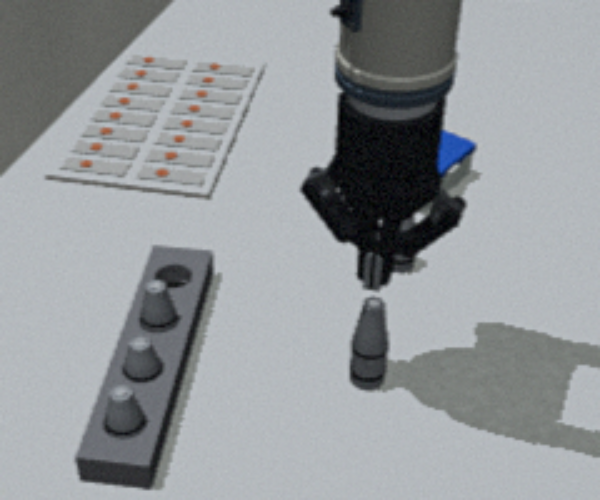

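The crop shows the shut fingertips (372,285) straight above the long objective's nose (373,300) with a small gap. I'll hold there, then lift and move over the well.

```bash
H='' ; python3 -m handwheel '[{"x":0,"y":0,"z":0,"rx":0,"ry":0,"rz":0,"grip":0},{"x":0,"y":0,"z":0,"rx":0,"ry":0,"rz":0,"grip":0},{"x":0,"y":0,"z":0,"rx":0,"ry":0,"rz":0,"grip":0},{"x":0,"y":0,"z":0,"rx":0,"ry":0,"rz":0,"grip":0},{"x":0,"y":0,"z":0,"rx":0,"ry":0,"rz":0,"grip":0},{"x":0,"y":0,"z":0,"rx":0,"ry":0,"rz":0,"grip":0},{"x":0,"y":0,"z":0,"rx":0,"ry":0,"rz":0,"grip":0},{"x":0,"y":0,"z":0,"rx":0,"ry":0,"rz":0,"grip":0},{"x":0,"y":0,"z":0,"rx":0,"ry":0,"rz":0,"grip":0},{"x":0,"y":0,"z":0,"rx":0,"ry":0,"rz":0,"grip":0},{"x":0,"y":0,"z":0,"rx":0,"ry":0,"rz":0,"grip":0},{"x":0,"y":0,"z":0,"rx":0,"ry":0,"rz":0,"grip":0}]' | head -2
python3 -m handwheel '[{"x":0,"y":0,"z":0,"rx":0,"ry":0,"rz":0,"grip":0},{"x":0,"y":0,"z":0,"rx":0,"ry":0,"rz":0,"grip":0},{"x":0,"y":0,"z":0,"rx":0,"ry":0,"rz":0,"grip":0},{"x":0,"y":0,"z":0,"rx":0,"ry":0,"rz":0,"grip":0},{"x":0,"y":0,"z":-0.02,"rx":0,"ry":0,"rz":0,"grip":0},{"x":0,"y":0,"z":-0.06,"rx":0,"ry":0,"rz":0,"grip":0},{"x":0,"y":0,"z":-0.09,"rx":0,"ry":0,"rz":0,"grip":0},{"x":0,"y":0,"z":-0.09,"rx":0,"ry":0,"rz":0,"grip":0}]' | head -2
python3 -m handwheel '[{"x":-0.006,"y":0.03,"z":0,"rx":0,"ry":0,"rz":0,"grip":0},{"x":-0.016,"y":0.08,"z":0,"rx":0,"ry":0,"rz":0,"grip":0},{"x":-0.026,"y":0.13,"z":0,"rx":0,"ry":0,"rz":0,"grip":0},{"x":-0.034,"y":0.175,"z":0,"rx":0,"ry":0,"rz":0,"grip":0},{"x":-0.0385,"y":0.203,"z":0,"rx":0,"ry":0,"rz":0,"grip":0},{"x":-0.0385,"y":0.203,"z":0.02,"rx":0,"ry":0,"rz":0,"grip":0},{"x":-0.0385,"y":0.203,"z":0.05,"rx":0,"ry":0,"rz":0,"grip":0},{"x":-0.0385,"y":0.203,"z":0.08,"rx":0,"ry":0,"rz":0,"grip":0},{"x":-0.0385,"y":0.203,"z":0.09,"rx":0,"ry":0,"rz":0,"grip":0},{"x":-0.0385,"y":0.203,"z":0.09,"rx":0,"ry":0,"rz":0,"grip":0},{"x":-0.0385,"y":0.203,"z":0.09,"rx":0,"ry":0,"rz":0,"grip":0}]'
python3 - <<'E'
from h import *
import cv2
c=r.calibration("wrist"); f=r.grab_frame("wrist"); cv2.imwrite("pics/wrist3.png",f[:,:,::-1])
E
```

```text
time_s: 3.98
tcp_pos: [0.447, -0.0255, 0.1113]
time_s: 4.97
tcp_pos: [0.4485, -0.0256, 0.2033]
time_s: 6.35
tcp_pos: [0.6504, -0.064, 0.1122]
tool_rot: [[0.0, 1.0, 0.001], [1.0, -0.0, -0.0], [-0.0, 0.001, -1.0]]
force: [0.3, -0.6, 0.6]
gripper_width: -0.0
grasp_force: 0.0
```

View pics/wrist3.png

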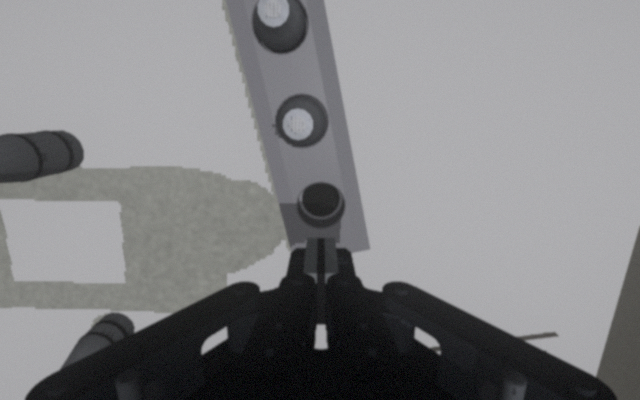

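The well mouth is centred near (321,203) just ahead of the fingertips, and the neighbouring nose is at (298,123), well clear.

```bash
python3 - <<'E'
from h import *
c=r.calibration("wrist")
print(on(c,321,203,.03),on(c,298,123,.065),r.get_state()["tcp_pos"])
E
```

```text
[ 0.6509 -0.0619  0.03  ] [ 0.6376 -0.0033  0.065 ] [ 0.65062459 -0.06404026  0.1124438 ]
```

```bash
python3 -m handwheel '[{"x":0.001,"y":0,"z":0.015,"rx":0,"ry":0,"rz":0,"grip":0},{"x":0.001,"y":0,"z":0.04,"rx":0,"ry":0,"rz":0,"grip":0},{"x":0.001,"y":0,"z":0.058,"rx":0,"ry":0,"rz":0,"grip":0},{"x":0.001,"y":0,"z":0.058,"rx":0,"ry":0,"rz":0,"grip":0},{"x":0.001,"y":0,"z":0.058,"rx":0,"ry":0,"rz":0,"grip":0},{"x":0.001,"y":0,"z":0.058,"rx":0,"ry":0,"rz":0,"grip":0}]'; python3 - <<'E'
from h import *
import cv2
f=r.grab_frame("side"); cv2.imwrite("pics/side3.png",cv2.resize(f[80:280,220:460,::-1],None,fx=2.5,fy=2.5))
E
```

```text
time_s: 7.15
tcp_pos: [0.6507, -0.0631, 0.0542]
tool_rot: [[0.0, 1.0, 0.001], [1.0, -0.0, -0.0], [-0.0, 0.001, -1.0]]
force: [0.9, 0.0, 0.4]
gripper_width: 0.0003
grasp_force: 0.0
```

View pics/side3.png

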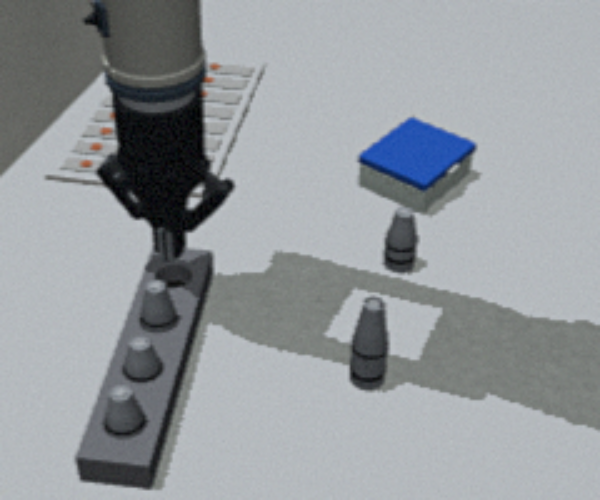

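The fingertips (167,258) hang just over the well mouth (174,272), and nothing has moved. I'll hold, then lift about 0.2 m and hand in.

```bash
python3 -m handwheel '[{"x":0,"y":0,"z":0,"rx":0,"ry":0,"rz":0,"grip":0},{"x":0,"y":0,"z":0,"rx":0,"ry":0,"rz":0,"grip":0},{"x":0,"y":0,"z":0,"rx":0,"ry":0,"rz":0,"grip":0},{"x":0,"y":0,"z":0,"rx":0,"ry":0,"rz":0,"grip":0},{"x":0,"y":0,"z":0,"rx":0,"ry":0,"rz":0,"grip":0},{"x":0,"y":0,"z":0,"rx":0,"ry":0,"rz":0,"grip":0},{"x":0,"y":0,"z":0,"rx":0,"ry":0,"rz":0,"grip":0},{"x":0,"y":0,"z":0,"rx":0,"ry":0,"rz":0,"grip":0},{"x":0,"y":0,"z":0,"rx":0,"ry":0,"rz":0,"grip":0},{"x":0,"y":0,"z":0,"rx":0,"ry":0,"rz":0,"grip":0},{"x":0,"y":0,"z":0,"rx":0,"ry":0,"rz":0,"grip":0},{"x":0,"y":0,"z":0,"rx":0,"ry":0,"rz":0,"grip":0}]' | head -2
python3 -m handwheel '[{"x":0,"y":0,"z":0,"rx":0,"ry":0,"rz":0,"grip":0},{"x":0,"y":0,"z":0,"rx":0,"ry":0,"rz":0,"grip":0},{"x":0,"y":0,"z":0,"rx":0,"ry":0,"rz":0,"grip":0},{"x":0,"y":0,"z":0,"rx":0,"ry":0,"rz":0,"grip":0},{"x":0,"y":0,"z":-0.02,"rx":0,"ry":0,"rz":0,"grip":0},{"x":0,"y":0,"z":-0.06,"rx":0,"ry":0,"rz":0,"grip":0},{"x":0,"y":0,"z":-0.1,"rx":0,"ry":0,"rz":0,"grip":0},{"x":0,"y":0,"z":-0.15,"rx":0,"ry":0,"rz":0,"grip":0},{"x":0,"y":0,"z":-0.185,"rx":0,"ry":0,"rz":0,"grip":0},{"x":0,"y":0,"z":-0.2,"rx":0,"ry":0,"rz":0,"grip":0},{"x":0,"y":0,"z":-0.2,"rx":0,"ry":0,"rz":0,"grip":0},{"x":0,"y":0,"z":-0.2,"rx":0,"ry":0,"rz":0,"grip":0}]' | head -2
python3 -c "
from rig import r
s=r.get_state(); print(s['tcp_pos'])
if s['tcp_pos'][2]>.23: print(r.close_job())"
```

```text
time_s: 8.7
tcp_pos: [0.65, -0.063, 0.0533]
time_s: 10.2
tcp_pos: [0.6491, -0.0629, 0.2516]
[ 0.64911226 -0.06289963  0.25164578]
the job is handed in; nothing more can be done
None
```

The hand pointed for over two seconds at the longest free objective and then at the empty well, touched and moved nothing that I could see, and was handed in with the fingertips about 25 cm above the bench; no verdict came back.

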